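# Open the UV steriliser and draw out its instrument tray

### The arm

A 6-joint arm with a two-finger parallel gripper is mounted at the origin on the work surface. World frame = base frame: x ahead of the robot, y to its left, z up, the work surface at z = 0. Lengths are in m, angles in rad, forces in N, time in s.
With the tool pointing down it reaches from about 0.25 to 0.775 m from the base axis. Payload 4 kg.
Tool frame: the origin (TCP) lies midway between the tips of the shut fingers; the grasp point (between the pads) lies 19 mm behind it; z points along the fingers, y is the direction in which the jaws open and shut (so a half turn about z gives the same grasp; the last joint's range is limited). The gripper opens to 94 mm and grips with 3 to 60 N. Pads are 16 mm wide; open, the fingers measure 119 mm over their backs; the gripper's body (75 mm by 177 mm) begins 78 mm behind the grasp point.
Start: joints at [1.125, 0.087, 1.371, -0, 1.684, -0.103], TCP at [0.185, 0.518, 0.206] pointing down, gripper open.
Joint ranges: [-3.1, 3.1], [-0.76, 2.03], [0.27, 2.55], [-1.08, 4.22], [0.17, 2.65], [-2.57, 2.57]. Speed limits (rad/s): [2.79, 2.79, 3.14, 3.14, 3.14, 3.14].

### API

Orientations are given as [roll, pitch, yaw] about the fixed x, y, z axes, in that order (R = Rz(yaw) Ry(pitch) Rx(roll)).
In Python, from bench import robot, cams gives the robot as it stands.
- The arm moves only by the tool step_arm, never from a script. Its argument "plan" is a list that holds one entry, the list of rows, each a list of 5 numbers: the shift along the world's x, y, z in mm, then the turn about the world's z in rad, then the opening in per cent of the stroke, from 0 (shut) to 100 (fully open). In form: [[[tx, ty, tz, turn, fingers], ...]]. A call has 1 to 8 rows; each row is the pose to reach, as a shift and turn from the pose commanded when the call began; what a row does not reach only later rows make up. A row lasts 1/12 s, in which the tool goes at most 41.7 mm and 7.16 degrees, less where a joint would pass 70% of its speed; a pose out of reach is approached as far as the arm can. A call with a gripper value outside its range is refused whole. The fingers move at their own pace and stop on an object; the grip force is fixed at half the most. Time passes only in rows, so rows that repeat a pose let the fingers close. It gives the time, the measured TCP pose, the force and the opening at its end, in the units of the state.
- robot.get_obs(): the state, without advancing time (a new reading comes with each control period).
- cams.snapshot(name): name is "scene" or "top" or "wrist"; returns a dict with "frame" (384x512x3 uint8, red, green, blue), "camera_matrix" (3x3 intrinsics, pixels), "origin" and "attitude" of the camera in the world; the wrist camera has in their place "T_tool_cam" (4x4, takes a point from camera to tool coordinates, whose origin is the TCP and whose axes are the flange's). Camera axes: x right, y down, z forward; pixel columns grow to the right and rows downward; lengths in m; the calibration is good to about 2 mm. A picture is of the moment at which its call begins: read the wrist's pose just before it. There is no depth.
- robot.close_job(): hands the job in, once; it reports no verdict.
The state is a dict: "time": time; "joint_positions": joint angles; "qvel": joint speeds; "joint_torque": joint torques, N m; "tool_pos": TCP position; "ee_rot": TCP orientation; "wrist_force": force on the tool from outside, world axes, zero at the start; "wrist_torque": the same for the moment, N m; "width": finger opening in m.
Only numpy, scipy, OpenCV 4.12 (cv2) and the standard library are available. Lean on these libraries where they do the work, as an engineer would, in place of code of your own. Each camera call takes 0.05 s, during which the arm holds its last target. There are 200 camera calls.

### The job

Get the probes ready for the next client: swing the UV cabinet's door open by its handle, past a right angle, then draw the instrument tray out as far as it goes, and leave both like that. Work smoothly: do not fling the door or jerk the tray, keep both probes lying in the tray, and leave the other things on the table where they are.

Things in the scene. Friction and masses are not known exactly. Their poses are not given: they have to be found in the camera images.
- cabinet: White UV steriliser, fixed: 240 deep (x) x 360 wide (y) x 245 mm tall; origin centre of underside, on the table; front face at its x = -120 mm, facing its -x, turned up to 0.2 rad from facing the robot. Door over y = -70 to 180 mm, control panel right of it. Chamber behind the door: y -55 to 165, z 40 to 213 mm, header above it.
- door_hinge (a point): Point on the door's upright hinge line, left front edge of the cabinet, 215 mm above the table (handle height); cabinet frame (-120, 180, 215) mm. Axes as the cabinet's.
- uv_door (a joint): Door angle, rad: 0 shut (starts 0 to 0.2), grows as the right edge swings toward the robot and round to the left; stop at 1.92. Friction 0.12 N m plus light damping; stays where left. Hollow shell 250 wide, 52 mm deep, z 20 to 235 mm, smoky window, hinge on its inner left edge: at 1.57 it lies wholly left of the hinge line.
- door_handle (a point): Door's steel handle, origin mid-bar, moving with the door: level bar 110 mm long, 12 mm thick, along the door's width, a post to the door at each end, 215 mm above the table. Bar axis 46 mm out from the door's outer face: 40 mm gap, open above and below. Door shut: 180 mm right (-y) and 98 mm ahead (-x) of the hinge line. Axes: y along the bar to the hinge, -x outward.
- uv_tray (a joint): How far the steel tray is drawn out, m: 0 home (starts 0 to 0.004), grows toward cabinet -x, stop at 0.13 = fully out. Friction about 1.2 N plus damping 6 N s/m; stays where left.
- tray_bar (a point): Middle of the tray's black grab bar, moving with the tray: level, 120 mm long along cabinet y, 10 mm thick, a post back to the tray at each end, 155 mm above the table. 49 mm clear gap between bar and tray front, open above and below. Tray home: cabinet frame (-155, 55, 155) mm, 35 mm ahead of the front face, in the hollow of the shut door.
- tray_floor (a point): Centre of the tray's inner floor, moving with it; axes as the cabinet's. Tray 170 long (x) x 190 wide (y) x 30 mm tall, walls 4 mm, a divider along x, underside 135 mm above the table.
- probe_white_center (a point): Centre of a white treatment probe, 130 mm long, 22 mm thick, lying loose along the tray in its left compartment (90 g).
- probe_steel_center (a point): Centre of a steel treatment probe, 130 mm long, 22 mm thick, lying loose along the tray in its right compartment (90 g).
- gel_bottle: Bystander: clear pump-gel bottle with white cap, 64 mm across, 170 mm tall; origin at the centre of its underside. Leave it alone.
- toner_bottle: Bystander: amber bottle with black cap, 56 mm across, 150 mm tall; origin at the centre of its underside. Leave it alone.
- cotton_jar: Bystander: glass jar with steel lid, 90 mm across, 110 mm tall; origin at the centre of its underside. Leave it alone.
- cream_jar: Bystander: white ceramic jar with brass lid, 70 mm across, 55 mm tall; origin at the centre of its underside. Leave it alone.
- steel_dish: Bystander: open steel dish, 130 x 200 x 30 mm; origin at the centre of its underside. Leave it alone.
- spatula_cup: Bystander: blue cup with wooden spatulas, 72 mm across, 95 mm tall (spatulas to 155 mm); origin at the centre of its underside. Leave it alone.

How it is judged:
By the outcome, as a careful person would: the job done as asked, in the order asked, and still so for the second after the job is handed in, with the robot touching nothing.
It also fails if it takes over 56 s, if anything falls off the work surface, if the arm or the gripper's body presses on something with over 40 N, if the wrist force passes 120 N, or if a joint passes its speed limit or range.

## Working session

There is one attempt and no reset: what is moved stays moved. The work goes in short steps, Python scripts to look and compute and a tool call to move; the robot and the scene stay as the last step left them, time stands still between calls to the robot, and variables do not carry over. Pictures are saved under pics/ and viewed, about 8 in all and at most 12, crops included, and the job is handed in when it is done.

Besides the shell and the picture viewer there is one more tool, called after "Emit:" as name(argument=value, ...), one argument or row to a line, values as JSON. step_arm: Moves the arm, as the interface text tells. Its arguments: {"type":"object","properties":{"plan":{"type":"array"}},"required":["plan"]}

```bash
mkdir -p pics
cat > h.py <<'E'
import numpy as np, cv2
from bench import robot, cams
def snap(n,f):
    s=cams.snapshot(n); cv2.imwrite('pics/'+f,cv2.cvtColor(s['frame'],cv2.COLOR_RGB2BGR)); return s
def R(s):
    a=np.array(s['attitude'],float)
    return a
E
python3 - <<'E'
from h import *
o=robot.get_obs();print(o)
for n in ['scene','top']:
    s=snap(n,n+'0.png'); print(n,s['camera_matrix'],s['origin'],s['attitude'])
a=cv2.imread('pics/scene0.png');b=cv2.imread('pics/top0.png')
cv2.imwrite('pics/both0.png',np.vstack([a,b])[:, :])
E
```

```text
{'time': 0.0, 'joint_positions': array([ 1.12491676e+00,  8.79533054e-02,  1.37224776e+00, -4.43994440e-06,
        1.68361434e+00, -1.03093701e-01]), 'qvel': array([-0.00024106, -0.00076323, -0.00050339, -0.00093527,  0.00069939,
       -0.00013086]), 'joint_torque': array([-1.67972316e-04, -3.40163612e+01, -3.02439201e+01,  7.20298709e-02,
        3.25931946e-02, -1.57507898e-04]), 'tool_pos': array([0.18462338, 0.51749722, 0.20430842]), 'ee_rot': array([-3.13938125e+00, -2.24356744e-04,  2.79880604e+00]), 'wrist_force': array([-0.9199365 ,  0.44279947,  0.31868749]), 'wrist_torque': array([-0.027714  ,  0.00587595, -0.00830034]), 'width': 0.09404818977368874}
scene [[383.36606272   0.         254.21160264]
 [  0.         383.36606272 189.74480754]
 [  0.           0.           1.        ]] [ 1.16206292 -0.09579227  1.14278035] [-2.57441165 -0.01377862  1.33651686]
top [[389.02632902   0.         254.92541969]
 [  0.         389.02632902 190.07910049]
 [  0.           0.           1.        ]] [0.4436186  0.04724282 1.49166925] [-3.08075449  0.00847152 -1.56451001]
```

View pics/scene0.png

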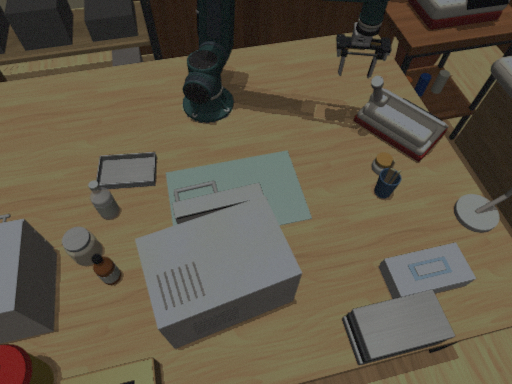

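View pics/top0.png

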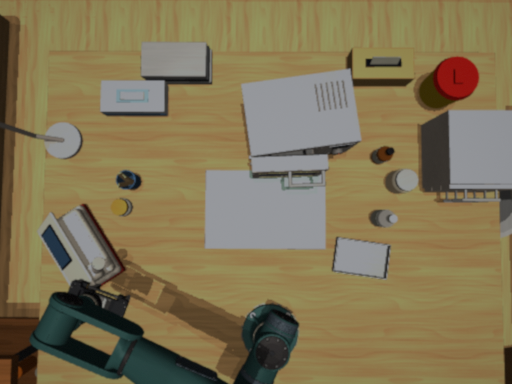

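The scene shows the cabinet with its door slightly ajar. In the top view the cabinet roof is at about (242-358, 70-155) and the door handle at about (282-326, 170-190). Next I'll zoom in on the top view.

```bash
cat >> h.py <<'E'
from scipy.spatial.transform import Rotation as Ro
def ray(s,px,z):
    d=Ro.from_euler('xyz',s['attitude']).as_matrix()@np.linalg.inv(s['camera_matrix'])@np.array([*px,1.])
    o=np.array(s['origin']); return o+d*(z-o[2])/d[2]
def proj(s,p):
    M=Ro.from_euler('xyz',s['attitude']).as_matrix(); c=M.T@(np.array(p)-s['origin']); q=s['camera_matrix']@c; return q[:2]/q[2]
E
python3 - <<'E'
from h import *
a=cv2.imread('pics/top0.png')[60:205,230:390]
cv2.imwrite('pics/crop1.png',cv2.convertScaleAbs(cv2.resize(a,None,fx=5,fy=4.1,interpolation=cv2.INTER_CUBIC)[:600],alpha=1.5))
E
```

```text
(no output)
```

View pics/crop1.png

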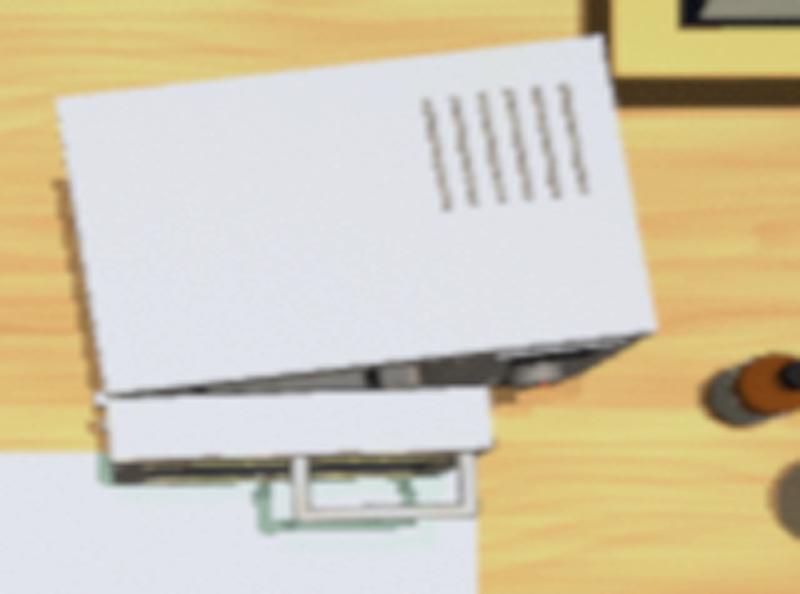

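Run:
```python
from h import *
s=cams.snapshot('top')
P=lambda u,v,z:ray(s,(230+u/5-.4,60+v/4.1-.4),z)
c=np.array([P(*q,.245) for q in [(58,98),(603,36),(655,328),(103,393)]])[:,:2] # BL BR FR FL
cab=np.array([[.12,.18],[.12,-.18],[-.12,-.18],[-.12,.18]])
A=cab-cab.mean(0);B=c-c.mean(0);H=A.T@B;th=np.arctan2(H[0,1]-H[1,0],H.trace())
Rm=np.array([[np.cos(th),-np.sin(th)],[np.sin(th),np.cos(th)]]);t=c.mean(0)
print('yaw',th,'center',t,'res mm',((cab@Rm.T+t)-c)*1e3)
h=Rm@[-.12,.18]+t;print('hinge',h)
b1,b2=P(298,514,.221)[:2],P(470,512,.221)[:2];m=(b1+b2)/2;print('bar',b1,b2,m,np.linalg.norm(b1-b2))
d=m-h;r0=np.array([-.098,-.18]);r0w=Rm@r0
ang=lambda v:np.arctan2(v[1],v[0])
print('door angle neg rot?',ang(d)-ang(r0w),np.linalg.norm(d),np.hypot(.098,.18))
phi=-(ang(d)-ang(r0w))
for n,q in dict(gel=(386,218),toner=(385,154),cotton=(404,181),spat=(128,180),cream=(121,207)).items(): print(n,ray(s,q,.1)[:2])
print('dish',ray(s,(361,258),.03))
for a in (0,.1,.2,.4,.8,1.2,1.6,1.92):
    ro=np.array([[np.cos(a),np.sin(a)],[-np.sin(a),np.cos(a)]]); print(a,h+Rm@ro@r0, np.linalg.norm(h+Rm@ro@r0))
print('tray bar',Rm@[-.155,.055]+t,Rm@[-.285,.055]+t)
```

```text
yaw 0.14190046015080418 center [ 0.77589987 -0.08818596] res mm [[ 1.27274106  1.67232515]
 [ 0.65474105  0.9909503 ]
 [-2.18031928 -1.45549085]
 [ 0.25283717 -1.2077846 ]]
hinge [0.63164954 0.0730339 ]
bar [ 0.53836457 -0.0535707 ] [ 0.54060028 -0.1659898 ] [ 0.53948243 -0.10978025] 0.11244132701236792
door angle neg rot? -0.11030059393397718 0.2047334594300694 0.20494877408757536
gel [ 0.43147421 -0.40747744]
toner [ 0.66092731 -0.40713817]
cotton [ 0.56393482 -0.47355822]
spat [0.56202906 0.51669892]
cream [0.464773   0.53932185]
dish [ 0.28197972 -0.33560937  0.03      ]
0 [ 0.56009099 -0.11901655] 0.5725965908150493
0.1 [ 0.54127543 -0.11091316] 0.5525222377379658
0.2 [ 0.52336286 -0.10097184] 0.5330140695688887
0.4 [ 0.49095178 -0.07599006] 0.4967978913705212
0.8 [ 0.44402566 -0.00943597] 0.4441259122784163
1.2 [0.42672122 0.0701383 ] 0.43244697212216576
1.6 [0.44177046 0.15016972] 0.4665962763712477
1.92 [0.47567394 0.20598356] 0.5183579146109495
tray bar [ 0.61467942 -0.0556596 ] [ 0.48598605 -0.07404481]
```

Emit:
step_arm(
  plan=[
    [[5,-8,10,-0.04,100],[15,-27,28,-0.12,100],[30,-53,50,-0.22,100],[47,-83,72,-0.33,100],[65,-114,94,-0.44,100],[83,-146,116,-0.55,100],[101,-178,135,-0.66,100],[119,-210,150,-0.76,100]],
  ],
)

```text
time: 0.82
tool_pos: [0.3042, 0.3066, 0.3571]
ee_rot: [3.14, -0.0, 2.034]
wrist_force: [1.9, 0.0, 1.0]
width: 0.0942
```

Emit:
step_arm(
  plan=[
    [[18,-32,2,-0.08,100],[36,-64,3,-0.16,100],[54,-96,3,-0.24,100],[72,-128,3,-0.32,100],[90,-160,3,-0.38,100],[108,-192,3,-0.42,100],[126,-224,3,-0.44,100],[143,-254,3,-0.44,100]],
  ],
)

```text
time: 1.48
tool_pos: [0.4473, 0.052, 0.3582]
ee_rot: [-3.141, 0.0, 1.597]
wrist_force: [1.3, 0.7, 0.9]
width: 0.094
```

Emit:
step_arm(
  plan=[
    [[17,-30,0,0,100],[34,-60,0,0,100],[50,-89,0,0,100],[65,-115,0,0,100],[78,-137,0,0,100],[87,-152,0,0,100],[92,-162,0,0,100],[92,-163,0,0,100]],
  ],
)

```text
time: 2.15
tool_pos: [0.5394, -0.1106, 0.357]
ee_rot: [-3.139, -0.0, 1.597]
wrist_force: [-1.6, 0.2, -0.7]
width: 0.094
```

Run:
```python
from h import *
o=robot.get_obs();print(o['time'],o['tool_pos'],o['ee_rot'],o['joint_positions'])
s=snap('wrist','w1.png')
T=np.array(s['T_tool_cam']);print(T)
Rt=Ro.from_euler('xyz',o['ee_rot']).as_matrix();M=Rt@T[:3,:3];c=Rt@T[:3,3]+o['tool_pos']
for p in [(.538,-.0535,.215),(.5405,-.166,.215)]:
    q=s['camera_matrix']@(M.T@(np.array(p)-c));print(q[:2]/q[2])
```

```text
2.15 [ 0.5393728  -0.11061141  0.35699552] [-3.13928129e+00 -4.52385943e-04  1.59652555e+00] [-3.05042360e-01  1.12545803e-01  1.04423826e+00 -3.52958882e-04
  1.98714156e+00 -3.30914472e-01]
[[ 5.54835520e-04 -9.73715201e-01 -2.27768300e-01  6.59693168e-02]
 [ 9.99999828e-01  5.83511010e-04 -5.85600195e-05 -6.37314002e-04]
 [ 1.89926092e-04 -2.27768229e-01  9.73715358e-01 -1.78872027e-01]
 [ 0.00000000e+00  0.00000000e+00  0.00000000e+00  1.00000000e+00]]
[256.47604635 139.89453362]
[256.04471506 230.17279408]
```

View pics/w1.png

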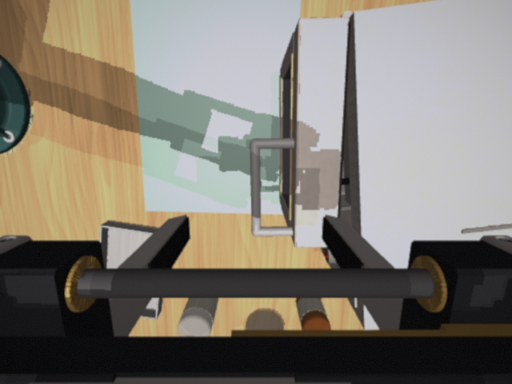

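The bar shows at column 256, rows 140-232, which matches the prediction. The fingers need to be narrowed to about 40 mm to fit the gap behind the bar before I descend.

Emit:
step_arm(
  plan=[
    [[0,0,-10,0,42],[0,0,-25,0,42],[0,0,-40,0,42],[0,0,-55,0,42],[0,0,-70,0,42],[0,0,-80,0,42],[0,0,-86,0,42],[0,0,-90,0,42]],
  ],
)

```text
time: 2.87
tool_pos: [0.5385, -0.1082, 0.2682]
ee_rot: [-3.141, -0.0, 1.6]
wrist_force: [0.2, 0.0, -0.1]
width: 0.0443
```

Emit:
step_arm(
  plan=[
    [[0,0,-10,0,42],[0,0,-20,0,42],[0,0,-32,0,42],[0,0,-44,0,42],[0,0,-56,0,42],[0,0,-66,0,42],[0,0,-71,0,42],[0,0,-71,0,42]],
  ],
)

```text
time: 3.53
tool_pos: [0.538, -0.1088, 0.1953]
ee_rot: [-3.138, -0.001, 1.599]
wrist_force: [-0.1, -0.1, -0.1]
width: 0.0389
```

Emit:
step_arm(
  plan=[
    [[0,0,0,0,30],[0,0,0,0,20],[0,0,0,0,5],[0,0,0,0,5],[0,0,0,0,5],[0,0,0,0,5],[0,0,0,0,5]],
  ],
)

```text
time: 4.12
tool_pos: [0.5391, -0.1092, 0.1982]
ee_rot: [3.141, 0.001, 1.599]
wrist_force: [-0.9, -0.7, 2.5]
width: 0.011
```

Run:
```python
from h import *
h=np.array([.63165,.07303]);th=.1419;p0=np.array([.5394,-.1106])
d=p0-h
for k in range(0,44):
    a=k*.04; ro=np.array([[np.cos(a),np.sin(a)],[-np.sin(a),np.cos(a)]]); q=(h+ro@d-p0)*1e3
    print(k,-round(a,2),q.round(1),end=' | ')
```

```text
0 -0.0 [ 0. -0.] | 1 -0.04 [-7.3  3.8] | 2 -0.08 [-14.4   8. ] | 3 -0.12 [-21.3  12.4] | 4 -0.16 [-28.1  17. ] | 5 -0.2 [-34.6  22. ] | 6 -0.24 [-41.   27.2] | 7 -0.28 [-47.2  32.6] | 8 -0.32 [-53.1  38.3] | 9 -0.36 [-58.8  44.3] | 10 -0.4 [-64.2  50.4] | 11 -0.44 [-69.4  56.8] | 12 -0.48 [-74.4  63.4] | 13 -0.52 [-79.   70.1] | 14 -0.56 [-83.5  77.1] | 15 -0.6 [-87.6  84.2] | 16 -0.64 [-91.4  91.4] | 17 -0.68 [-94.9  98.9] | 18 -0.72 [-98.2 106.4] | 19 -0.76 [-101.1  114.1] | 20 -0.8 [-103.7  121.9] | 21 -0.84 [-106.1  129.8] | 22 -0.88 [-108.1  137.7] | 23 -0.92 [-109.7  145.8] | 24 -0.96 [-111.1  153.9] | 25 -1.0 [-112.1  162. ] | 26 -1.04 [-112.8  170.2] | 27 -1.08 [-113.2  178.4] | 28 -1.12 [-113.2  186.7] | 29 -1.16 [-112.9  194.9] | 30 -1.2 [-112.3  203.1] | 31 -1.24 [-111.4  211.2] | 32 -1.28 [-110.1  219.4] | 33 -1.32 [-108.5  227.4] | 34 -1.36 [-106.6  235.4] | 35 -1.4 [-104.4  243.3] | 36 -1.44 [-101.8  251.1] | 37 -1.48 [-99.  258.8] | 38 -1.52 [-95.8 266.4] | 39 -1.56 [-92.4 273.9] | 40 -1.6 [-88.6 281.2] | 41 -1.64 [-84.6 288.4] | 42 -1.68 [-80.2 295.3] | 43 -1.72 [-75.6 302.2] |
```

Bar gripped. Now I'll swing the door along its arc.

Emit:
step_arm(
  plan=[
    [[-2,1,0,-0.01,5],[-5,3,0,-0.03,5],[-9,5,0,-0.05,5],[-14,8,0,-0.08,5],[-21,12,0,-0.12,5],[-28,17,0,-0.16,5],[-35,22,0,-0.2,5],[-41,27,0,-0.24,5]],
  ],
)

```text
time: 4.78
tool_pos: [0.4976, -0.0816, 0.1982]
ee_rot: [3.14, -0.0, 1.356]
wrist_force: [0.7, -0.5, 4.0]
width: 0.011
```

Emit:
step_arm(
  plan=[
    [[-6,6,0,-0.04,5],[-12,11,0,-0.08,5],[-18,17,0,-0.12,5],[-23,23,0,-0.16,5],[-28,30,0,-0.2,5],[-33,36,0,-0.24,5],[-38,43,0,-0.28,5],[-42,50,0,-0.32,5]],
  ],
)

```text
time: 5.45
tool_pos: [0.4557, -0.0315, 0.1982]
ee_rot: [3.14, -0.001, 1.036]
wrist_force: [0.9, -0.7, 4.7]
width: 0.0107
```

Emit:
step_arm(
  plan=[
    [[-5,7,0,-0.04,5],[-8,14,0,-0.08,5],[-12,22,0,-0.12,5],[-15,29,0,-0.16,5],[-18,37,0,-0.2,5],[-21,45,0,-0.24,5],[-23,53,0,-0.28,5],[-25,61,0,-0.32,5]],
  ],
)

```text
time: 6.12
tool_pos: [0.432, 0.0296, 0.1982]
ee_rot: [3.139, -0.004, 0.716]
wrist_force: [4.5, -0.1, 3.1]
width: 0.0113
```

Emit:
step_arm(
  plan=[
    [[-2,8,0,-0.04,5],[-3,16,0,-0.08,5],[-4,24,0,-0.12,5],[-5,32,0,-0.16,5],[-5,40,0,-0.2,5],[-5,49,0,-0.24,5],[-5,57,0,-0.28,5],[-4,65,0,-0.32,5]],
  ],
)

```text
time: 6.78
tool_pos: [0.429, 0.0941, 0.1982]
ee_rot: [3.138, -0.006, 0.395]
wrist_force: [6.0, -2.6, 1.0]
width: 0.0109
```

Emit:
step_arm(
  plan=[
    [[1,8,0,-0.04,5],[2,16,0,-0.08,5],[4,24,0,-0.12,5],[6,32,0,-0.16,5],[8,40,0,-0.2,5],[10,48,0,-0.24,5],[13,56,0,-0.28,5],[16,63,0,-0.32,5]],
  ],
)

```text
time: 7.45
tool_pos: [0.4464, 0.1557, 0.1982]
ee_rot: [3.137, -0.009, 0.074]
wrist_force: [9.3, -6.3, 0.4]
width: 0.0112
```

Emit:
step_arm(
  plan=[
    [[3,7,0,-0.04,5],[6,13,0,-0.07,5],[9,18,0,-0.1,5],[12,22,0,-0.125,5],[13,25,0,-0.14,5],[14,26,0,-0.15,5],[14,26,0,-0.15,5],[14,26,0,-0.15,5]],
  ],
)

```text
time: 8.12
tool_pos: [0.4604, 0.181, 0.1982]
ee_rot: [3.138, -0.009, -0.075]
wrist_force: [9.1, -6.0, 0.4]
width: 0.0109
```

Emit:
step_arm(
  plan=[
    [[0,0,0,0,15],[0,0,0,0,25],[0,0,0,0,35],[0,0,0,0,42],[0,0,0,0,42],[0,0,0,0,42]],
  ],
)

```text
time: 8.62
tool_pos: [0.4565, 0.1832, 0.1972]
ee_rot: [3.142, 0.001, -0.071]
wrist_force: [-0.1, -0.6, 0.0]
width: 0.039
```

Emit:
step_arm(
  plan=[
    [[0,0,5,0,42],[0,0,15,0,42],[0,0,30,0,42],[0,0,50,0,42],[0,0,70,0,42],[0,0,90,0,42],[0,0,105,0,42],[0,0,115,0,42]],
  ],
)

```text
time: 9.28
tool_pos: [0.4574, 0.1832, 0.3159]
ee_rot: [-3.14, -0.004, -0.071]
wrist_force: [-0.3, 0.8, -0.1]
width: 0.0395
```

Run:
```python
from h import *
o=robot.get_obs();print(o['time'],o['tool_pos'],o['ee_rot'],o['joint_positions'])
s=snap('top','top2.png')
a=cv2.imread('pics/top2.png')[90:240,170:370]
cv2.imwrite('pics/crop2.png',cv2.convertScaleAbs(cv2.resize(a,None,fx=4,fy=4,interpolation=cv2.INTER_CUBIC),alpha=1.5))
```

```text
9.2833 [0.45742914 0.1832363  0.31586487] [-3.14013397 -0.0041763  -0.07113074] [ 2.65891947e-01 -3.94296648e-02  1.28308387e+00 -4.62397411e-06
  1.89351474e+00  1.90781449e+00]
```

View pics/crop2.png

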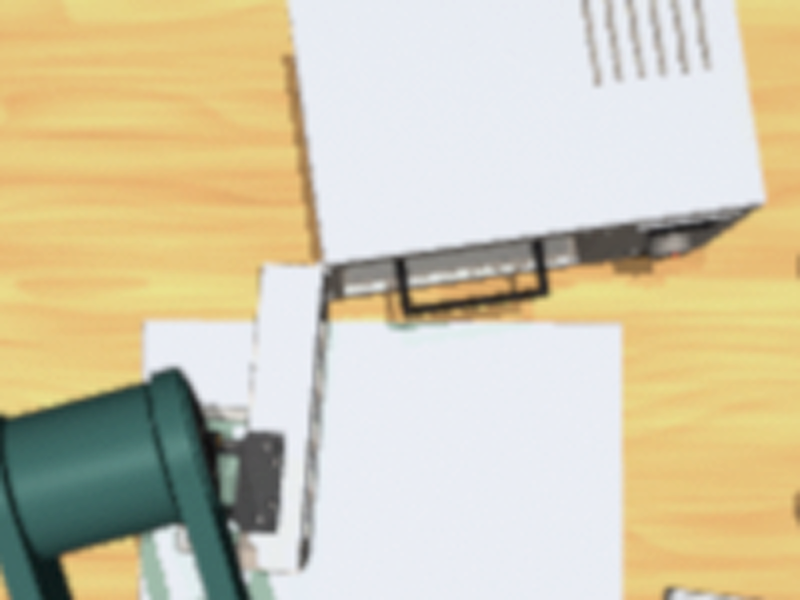

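The door is open to about 102°. The black tray bar is visible at crop (408,312)-(548,293).

Run:
```python
from h import *
s=cams.snapshot('top')
a=ray(s,(170+408/4-.4,90+309/4-.4),.16);b=ray(s,(170+548/4-.4,90+291/4-.4),.16);m=(a+b)/2
print(a,b,m,np.linalg.norm(a-b),np.arctan2(-(a-b)[0],(a-b)[1]))
print((m-robot.get_obs()['tool_pos'])*1e3)
```

```text
[0.60507005 0.00216221 0.16      ] [ 0.62127131 -0.11816059  0.16      ] [ 0.61317068 -0.05799919  0.16      ] 0.1214086385847846 0.13384333611045507
[ 155.48179665 -241.27758045 -155.40455664]
```

Emit:
step_arm(
  plan=[
    [[2,-6,5,0.05,35],[5,-20,10,0.15,30],[12,-40,10,0.26,28],[22,-62,10,0.38,28],[34,-85,10,0.5,28],[48,-107,10,0.62,28],[62,-129,10,0.74,28],[76,-150,10,0.86,28]],
  ],
)

```text
time: 10.05
tool_pos: [0.533, 0.0318, 0.3212]
ee_rot: [-3.14, 0.001, 0.795]
wrist_force: [-0.8, 0.7, -0.2]
width: 0.0266
```

Emit:
step_arm(
  plan=[
    [[14,-21,0,0.12,28],[28,-40,0,0.24,28],[42,-57,0,0.36,28],[55,-70,0,0.48,28],[66,-80,0,0.6,28],[74,-86,0,0.72,28],[79,-89,0,0.82,28],[81,-90,0,0.92,28]],
  ],
)

```text
time: 10.72
tool_pos: [0.6142, -0.0578, 0.3202]
ee_rot: [-3.138, -0.001, 1.713]
wrist_force: [-0.7, 0.5, 0.6]
width: 0.0266
```

Emit:
step_arm(
  plan=[
    [[0,0,-10,0,28],[0,0,-25,0,28],[0,0,-40,0,28],[0,0,-55,0,28],[0,0,-70,0,28],[0,0,-80,0,28],[0,0,-85,0,28],[0,0,-85,0,28]],
  ],
)

```text
time: 11.38
tool_pos: [0.6129, -0.0567, 0.2352]
ee_rot: [-3.138, -0.001, 1.708]
wrist_force: [-0.4, 1.0, -0.8]
width: 0.0262
```

Run:
```python
from h import *
o=robot.get_obs();print(o['time'],o['tool_pos'],o['ee_rot'])
s=snap('wrist','w2.png')
T=np.array(s['T_tool_cam'])
Rt=Ro.from_euler('xyz',o['ee_rot']).as_matrix();M=Rt@T[:3,:3];c=Rt@T[:3,3]+o['tool_pos']
for p in [(.605,.002,.155),(.6213,-.118,.155)]:
    q=s['camera_matrix']@(M.T@(np.array(p)-c));print(q[:2]/q[2])
```

```text
11.3833 [ 0.61287769 -0.05669721  0.23519799] [-3.13801542e+00 -1.21341412e-03  1.70780261e+00]
[256.72393139 139.59956838]
[256.31248318 257.06853338]
```

View pics/w2.png

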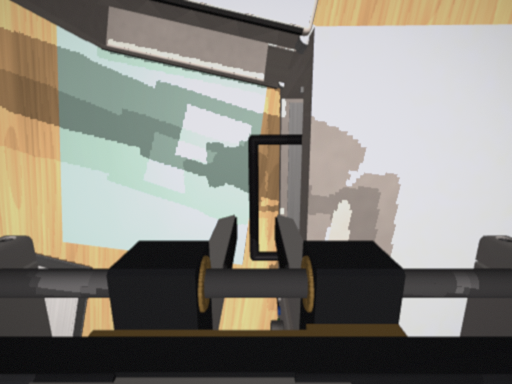

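The bar is at column 254, rows 140-258, and centred between the fingers. Going deeper than TCP z of about 0.15 would put the gripper body on the roof, so I'll grip the bar high.

Emit:
step_arm(
  plan=[
    [[-1,0,-10,0,28],[-1,0,-22,0,28],[-1,0,-36,0,28],[-1,0,-50,0,28],[-1,0,-62,0,28],[-1,0,-71,0,28],[-1,0,-77,0,28],[-1,0,-80,0,28]],
  ],
)

```text
time: 12.1
tool_pos: [0.6124, -0.0569, 0.1562]
ee_rot: [-3.14, -0.001, 1.709]
wrist_force: [0.1, -0.3, -0.9]
width: 0.0261
```

Emit:
step_arm(
  plan=[
    [[0,0,-2,0,28],[0,0,-2,0,15],[0,0,-2,0,5],[0,0,-2,0,5],[0,0,-2,0,5],[0,0,-2,0,5]],
  ],
)

```text
time: 12.6
tool_pos: [0.6124, -0.0572, 0.1562]
ee_rot: [-3.141, 0.0, 1.709]
wrist_force: [-2.9, 0.0, 3.1]
width: 0.0079
```

Emit:
step_arm(
  plan=[
    [[-1,0,0,0,5],[-3,0,0,0,5],[-6,-1,0,0,5],[-10,-1,0,0,5],[-15,-2,0,0,5],[-20,-3,0,0,5],[-25,-4,0,0,5],[-30,-4,0,0,5]],
  ],
)

```text
time: 13.27
tool_pos: [0.5827, -0.0615, 0.1562]
ee_rot: [3.14, 0.001, 1.709]
wrist_force: [2.2, -2.3, 4.2]
width: 0.0076
```

Emit:
step_arm(
  plan=[
    [[-5,-1,0,0,5],[-10,-1,0,0,5],[-15,-2,0,0,5],[-20,-3,0,0,5],[-25,-4,0,0,5],[-29,-4,0,0,5],[-31,-4,0,0,5],[-31,-4,0,0,5]],
  ],
)

```text
time: 13.93
tool_pos: [0.5512, -0.0661, 0.1562]
ee_rot: [-3.142, 0.002, 1.708]
wrist_force: [-0.3, -2.6, 5.6]
width: 0.008
```

Emit:
step_arm(
  plan=[
    [[0,0,0,0,15],[0,0,0,0,28],[0,0,0,0,28],[0,0,-4,0,28],[0,0,-9,0,28],[0,0,-12,0,28],[0,0,-12,0,28]],
  ],
)

```text
time: 14.52
tool_pos: [0.5509, -0.0646, 0.1416]
ee_rot: [-3.139, -0.001, 1.709]
wrist_force: [-0.7, -0.4, 0.3]
width: 0.0263
```

Emit:
step_arm(
  plan=[
    [[0,0,0,0,15],[0,0,0,0,5],[0,0,0,0,5],[0,0,0,0,5],[0,0,0,0,5]],
  ],
)

```text
time: 14.93
tool_pos: [0.5518, -0.065, 0.1436]
ee_rot: [3.142, 0.0, 1.709]
wrist_force: [-0.4, -0.2, -0.3]
width: 0.0089
```

Emit:
step_arm(
  plan=[
    [[-2,0,0,0,5],[-5,-1,0,0,5],[-10,-1,0,0,5],[-15,-2,0,0,5],[-20,-3,0,0,5],[-25,-4,0,0,5],[-30,-4,0,0,5],[-35,-5,0,0,5]],
  ],
)

```text
time: 15.6
tool_pos: [0.5164, -0.0702, 0.1437]
ee_rot: [3.141, 0.0, 1.709]
wrist_force: [1.7, -0.3, -0.1]
width: 0.0091
```

Emit:
step_arm(
  plan=[
    [[-5,-1,0,0,5],[-10,-1,0,0,5],[-14,-2,0,0,5],[-18,-3,0,0,5],[-21,-3,0,0,5],[-24,-3,0,0,5],[-26,-4,0,0,5],[-28,-4,0,0,5]],
  ],
)

```text
time: 16.27
tool_pos: [0.4888, -0.0742, 0.1436]
ee_rot: [3.141, 0.0, 1.709]
wrist_force: [1.7, -1.6, 0.2]
width: 0.0089
```

Now I'll creep to the stop.

Emit:
step_arm(
  plan=[
    [[-1,0,0,0,5],[-2,0,0,0,5],[-3,0,0,0,5],[-4,-1,0,0,5],[-4,-1,0,0,5]],
  ],
)

```text
time: 16.68
tool_pos: [0.4847, -0.0748, 0.1436]
ee_rot: [-3.142, -0.001, 1.709]
wrist_force: [0.7, -1.2, 0.7]
width: 0.0088
```

Emit:
step_arm(
  plan=[
    [[-1,0,0,0,5],[-2,0,0,0,5],[-3,0,0,0,5],[-4,-1,0,0,5],[-4,-1,0,0,5]],
  ],
)

```text
time: 17.1
tool_pos: [0.4836, -0.075, 0.1436]
ee_rot: [3.134, -0.001, 1.709]
wrist_force: [8.5, 0.3, -3.3]
width: 0.0095
```

The tray is against its stop: motion stalled and the force rose to 8.5 N. Release, lift and check.

Emit:
step_arm(
  plan=[
    [[1,0,0,0,5],[2,0,0,0,5],[2,0,0,0,15],[2,0,0,0,28],[2,0,0,0,30],[2,0,0,0,30]],
  ],
)

```text
time: 17.6
tool_pos: [0.4821, -0.0759, 0.143]
ee_rot: [-3.14, -0.001, 1.709]
wrist_force: [1.1, -0.1, 0.3]
width: 0.0271
```

Emit:
step_arm(
  plan=[
    [[0,0,4,0,30],[0,0,12,0,30],[0,0,25,0,30],[0,0,45,0,30],[0,0,70,0,30],[0,0,95,0,30],[0,0,120,0,30],[0,0,140,0,30]],
  ],
)

```text
time: 18.27
tool_pos: [0.4831, -0.0761, 0.2867]
ee_rot: [3.139, 0.001, 1.709]
wrist_force: [0.4, 0.5, 0.6]
width: 0.0278
```

Emit:
step_arm(
  plan=[
    [[-5,-1,10,0,30],[-15,-2,20,0,30],[-30,-5,25,0,30],[-50,-8,30,0,30],[-75,-12,30,0,30],[-100,-15,30,0,30],[-115,-17,30,0,30],[-120,-18,30,0,30]],
  ],
)

```text
time: 18.93
tool_pos: [0.3603, -0.0939, 0.3136]
ee_rot: [-3.141, 0.0, 1.707]
wrist_force: [0.8, -0.2, -0.3]
width: 0.028
```

Run:
```python
from h import *
o=robot.get_obs();print(o['time'],o['tool_pos'],o['wrist_force'])
s=snap('top','top3.png'); snap('scene','sc3.png')
a=cv2.imread('pics/top3.png')[110:230,190:350]
cv2.imwrite('pics/crop3.png',cv2.convertScaleAbs(cv2.resize(a,None,fx=5,fy=5,interpolation=cv2.INTER_CUBIC),alpha=1.5))
t=.1419;c=np.array([.7759,-.0882]);h=np.array([.63165,.07303])
```

```text
18.9333 [ 0.36032521 -0.09390541  0.31358236] [ 0.84385835 -0.16190788 -0.27753485]
```

View pics/crop3.png

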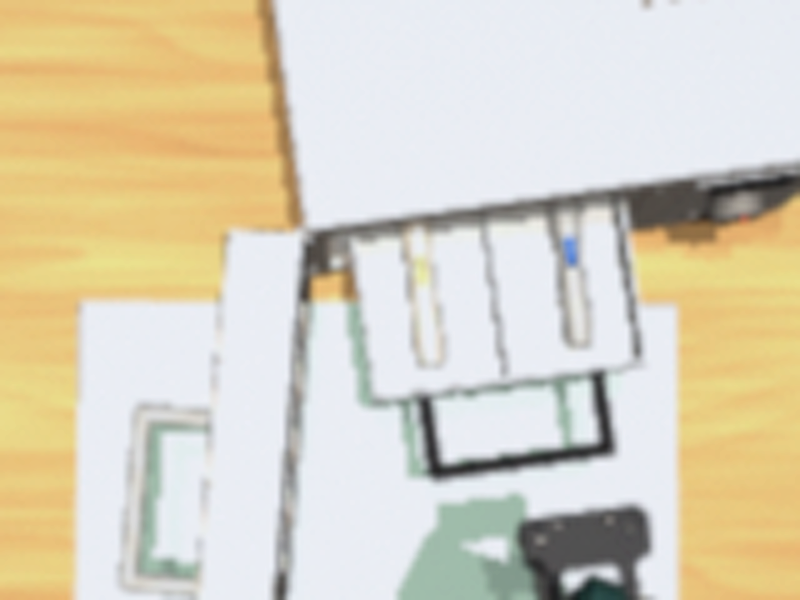

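View pics/sc3.png

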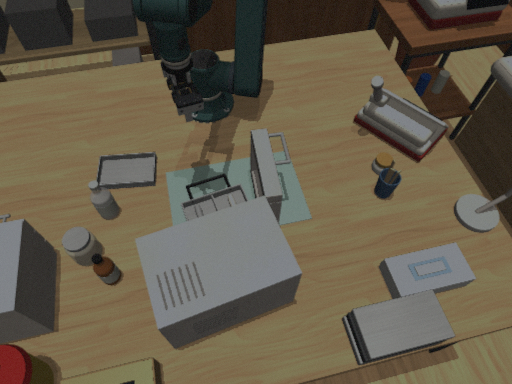

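The tray is out and both probes lie in their compartments. The door is past square at about (265,170) in the scene view, and the bystanders look unmoved. I'll measure the tray's travel and the door angle, then hand in.

Run:
```python
from h import *
s=cams.snapshot('top');th=.1419;u=np.array([np.cos(th),np.sin(th)])
P=lambda a,b,z:ray(s,(190+a/5-.4,110+b/5-.4),z)[:2]
m=(P(435,468,.16)+P(609,447,.16))/2
print('tray travel',(np.array([.6132,-.0580])-m)@u,'cab x',(m-[.7759,-.0882])@u)
v=P(135,410,.221),P(128,585,.221);m=sum(v)/2;d=m-[.63165,.07303]
d2=P(219,420,.235)-P(229,233,.235)
print('door',(np.arctan2(-.18,-.098)+th-np.arctan2(d[1],d[0]))%(2*np.pi),np.linalg.norm(d),robot.get_obs()['time'])
```

```text
tray travel 0.12665596433990872 cab x -0.28344966617121875
door 1.7894133456034762 0.20678940790572378 19.0833
```

```bash
python3 -c "
from bench import robot
print(robot.close_job())"
```

```text
the job is handed in; nothing more can be done
None
```

I opened the door by its handle, then drew the tray out to its stop. Both were left like that, with the gripper clear of everything, and the job was handed in at about 19 s.

- **Door:** the last top view gives 1.79 rad (about 102°), past a right angle and short of the 1.92 stop.
- **Tray:** it stalled with the force rising from under 2 N to 8.5 N, which I took as the stop. The camera shows 127 mm of travel from a start of 0 to 4 mm, and the bar at cabinet x = -283 mm against -285 mm nominal. That agrees with fully out, within the 2 mm calibration.
- **Probes and other things:** both probes lie in their compartments. The bystanders look unmoved in the scene view, but I did not measure them.
- **Forces:** the reading at the end of each move never passed about 11 N.

No check failed. The first grip on the tray bar was shallow, because going lower would have put the gripper's body on the cabinet roof. I regripped about 13 mm lower once the tray was about half out.

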